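Check the blue tagine with the infrared thermometer wand

ROBOT

A 6-joint arm with a two-finger parallel gripper is mounted at the origin on the work surface. World frame = base frame: x ahead of the robot, y to its left, z up, the work surface at z = 0. Lengths are in mm, angles in rad, forces in N, time in s.
With the tool pointing down it reaches from about 250 to 775 mm from the base axis. Payload 8.9 kg.
Tool frame: the origin (TCP) lies between the finger pads; the fingertips stand 19 mm ahead of it and the grasp point (between the pads) is the TCP; z points along the fingers, y is the direction in which the jaws open and shut (so a half turn about z gives the same grasp; the last joint's range is limited). The gripper opens to 85 mm and grips with 20 to 120 N. Pads are 22 mm wide; open, the fingers measure 114 mm over their backs; the gripper's body (76 mm by 85 mm) begins 54 mm behind the grasp point. The pads swing forward as they close: fully open they stand 13 mm farther back than shut.
Start: joints at [-1.256, 0.291, -0.153, 1.127, 0, 1.431], TCP at [230.153, -471.862, 250.305] pointing down, gripper open.
Joint ranges: [-2.52, 2.52], [-0.91, 1.74], [-1.3, 1.37], [-1.96, 2.02], [-1.52, 1.47], [-3.14, 3.14]. Speed limits (rad/s): [2.22, 2.22, 2.79, 3.14, 3.14, 3.14].

INTERFACE

Orientations are given as a 3x3 rotation matrix whose columns are the frame's x, y, z axes.
In Python, from plant import read_state, get_image, camera_params, finish_job gives the robot as it stands.
- The arm moves only by the tool send_rows, never from a script. Its argument "increments" is text: rows parted by semicolons, each of 6 numbers parted by spaces: the shift along the tool's x, y, z in m, then the turn, a rotation vector about the tool's x, y, z in degrees. A call has 1 to 8 rows; each row shifts and turns the pose as measured when the row begins, along the tool's axes as they then stand; what a row does not reach is not made up. A row lasts 1/8 s, in which the tool goes at most 62.5 mm and 10.7 degrees, less where a joint would pass 70% of its speed; a pose out of reach is approached as far as the arm can. A call with a gripper value outside its range is refused whole. "grip" is the closure in counts, from 0 (fully open) to 255 (shut), set as the call begins (left out, the last holds). The fingers move at their own pace and stop on an object; "grip_force" is the grip in N (left out, the last holds). Time passes only in rows, so rows that do not move let the fingers close. It gives the time, the measured TCP pose, the force and the opening at its end, in the units of the state.
- read_state(): the state, without advancing time (a new reading comes with each control period).
- get_image(name): name is "scene" or "side" or "wrist"; returns the picture (400x640x3 uint8, blue, green, red); there is no depth.
- camera_params(name): a dict with "mtx" (3x3 intrinsics, pixels), "D" ([k1, k2, p1, p2, k3] as OpenCV has them; the pictures are not rectified), "view" (4x4, takes a point from world to camera coordinates). Camera axes: x right, y down, z forward; pixel columns grow to the right and rows downward; lengths in mm; the calibration is good to about 2 mm. A picture is of the moment at which its call begins: read the wrist's pose just before it. camera_params takes no time and is no camera call; for the wrist camera it gives the pose at the moment of the call.
- finish_job(): hands the job in, once; it reports no verdict.
The state is a dict: "clock": time; "joint_pos": joint angles; "joint_vel": joint speeds; "tau": joint torques, N m; "ee_pos": TCP position; "tool_rot": TCP orientation; "wrist_force": force on the tool from outside, world axes, zero at the start; "wrist_torque": the same for the moment, N m; "gripper_width": finger opening in mm.
Only numpy, scipy, OpenCV 4.12 (cv2) and the standard library are available. Lean on these libraries where they do the work, as an engineer would, in place of code of your own. Each camera call takes 0.05 s, during which the arm holds its last target. There are 200 camera calls.

TASK

Check the temperature of the food in the blue tagine before brunch: pick up the white infrared thermometer wand, point its black nose squarely at the middle of the black dot on the blue tagine's cone from about 70 mm away, and hold it quite still there for two seconds. Then lay the wand, without dropping it, into the two V-notches of its wooden rest so that it sits level, centred lengthwise in the rest, and let go. Do not touch either tagine or disturb anything else on the table.

Things in the scene. Friction and masses are not known exactly. Their poses are not given: they have to be found in the camera images.
- wand: white thermometer stick lying on the table, 174 mm long, 0.1 to 0.25 kg. Origin: centre of the handle's underside; x along the stick to the nose, z up. Square white handle x -40 to 40, 26 wide, 26 high, orange button on top; round grey necks, 22 diameter, on the handle's axis: front to x 92 (last 18 mm is the black nose), rear to x -82. Balances at the handle's middle
- wand_mid (a point): middle of the wand's handle, on its axis (13 mm above the wand's origin); axes as the wand
- wand_nose (a point): tip of the black nose, on the wand's axis, 92 mm ahead of wand_mid
- wand_beam (a point): measuring point: on the wand's axis 70 mm ahead of the nose tip (162 mm ahead of wand_mid); in thin air, brought onto the black dot when aiming
- wand_front_neck (a point): on the wand's axis 60 mm ahead of wand_mid: the part of the front neck that lies in a notch
- wand_rear_neck (a point): on the wand's axis 60 mm behind wand_mid: the part of the rear neck that lies in a notch
- rest: pale wooden rest, fixed. Origin: centre of the underside; x along it, z up. Base 156 x 64, 10 thick; saddles 16 thick (along x) at x -60 and 60, each with an open 90 degree V-notch, 36 wide at its mouth 48 above the table, bottom 30 above it. Free room for fingers between the saddles. The wand may point either way
- rest_seat (a point): where wand_mid lies when the wand rests in both notches: on the rest's middle, 45.6 mm above the table; axes as the rest
- blue: blue glazed tagine (dish with a cone-shaped lid), 214 mm wide, 188 mm high, fixed to the table. Origin: centre of the underside. Dish 42 mm high; the cone narrows from 100 mm radius at 42 mm height to 25 mm radius at 162 mm, with a knob on top
- blue_dot (a point): centre of the outer face of the matte black round dot, 50 mm across, on the side of the blue tagine's cone about 105 mm above the table; it faces obliquely up, 32 degrees above level. z is the outward normal of the face
- clay: terracotta-coloured tagine of the same shape and size, with the same black dot; not the one to check. Origin: centre of the underside; its dot is on its own -x side
- jam: jam jar, 60 mm wide, 85 high, red lid. Origin: centre of the underside (as for all the following)
- mill: dark pepper mill, 52 mm wide, 140 high
- bowl: white bowl, 140 mm wide, 70 high, standing on a white plate 230 mm wide
- tumbler: drinking glass, 76 mm wide, 95 high
- spoon: steel spoon, 170 mm long, lying along its x; origin at its middle
- carafe: orange juice bottle with a white cap, 90 mm wide, 220 high
Mind the look-alikes: they are no part of the job. What is meant by the blue is not turquoise, and is the larger of those in its own colour.

How it is judged (in metres and radians):
On the way, in this order (a step that is already met when the one before it is completed fails the run):
1. the held wand aims at the blue tagine's dot for 1 s: its measuring point within 16 mm sideways and 25 mm in depth of the dot's centre, within 15 degrees of square, slower than 20 mm/s and 0.12 rad/s (x of wand_beam in the frame of blue_dot between -0.016 and 0.016 m and y of wand_beam in the frame of blue_dot between -0.016 and 0.016 m and z of wand_beam in the frame of blue_dot between -0.025 and 0.025 m and z of wand_nose in the frame of blue_dot above 0.03 m and angle between the x axis of wand and the z axis of blue_dot, either way round below 0.26 rad and linear speed of wand below 0.02 m/s and angular speed of wand below 0.12 rad/s and contact force between the fingers and wand above 1 N), for 1 s.
2. the wand, still between the fingers, is lowered into the rest's notches (no more than 14 mm above its seat) (horizontal distance between wand_mid and rest_seat below 0.014 m and z of wand_front_neck in the frame of rest_seat between -0.006 and 0.014 m and z of wand_rear_neck in the frame of rest_seat between -0.006 and 0.014 m and angle between the x axis of wand and the x axis of rest, either way round below 0.2 rad and contact force between the fingers and wand above 1 N and linear speed of wand below 0.1 m/s), for 0.1 s.
At the end, for the whole second after the job is handed in: The wand lies released and still in both notches of the rest, either way round: each neck within 3.5 mm of the seat's height and 4 mm of its centre line, the wand's middle within 14 mm of the rest's middle (horizontal distance between wand_mid and rest_seat below 0.014 m and z of wand_front_neck in the frame of rest_seat between -0.0035 and 0.0035 m and y of wand_front_neck in the frame of rest_seat between -0.004 and 0.004 m and z of wand_rear_neck in the frame of rest_seat between -0.0035 and 0.0035 m and y of wand_rear_neck in the frame of rest_seat between -0.004 and 0.004 m and linear speed of wand below 0.01 m/s and angular speed of wand below 0.1 rad/s); the robot touches nothing.
It fails at once if a tagine is touched (more than 1 N) (contact force between any of blue, clay and anything else above 1 N).
It fails at once if another thing on the table is moved by more than 25 mm (distance of any of jam, mill, bowl, tumbler, spoon, carafe from where it was at the start of the episode above 0.025 m).
It fails at once if a standing thing is tipped by more than 0.5 rad (angle between any of jam, mill, bowl, tumbler, carafe's own z axis and vertical above 0.5 rad).
It also fails if it takes over 54 s, if anything falls off the work surface, if the arm or the gripper's body presses on something with over 40 N, if the wrist force passes 120 N, or if a joint passes its speed limit or range.

## Working session

There is one attempt and no reset: what is moved stays moved. The work goes in short steps, Python scripts to look and compute and a tool call to move; the robot and the scene stay as the last step left them, time stands still between calls to the robot, and variables do not carry over. Pictures are saved under pics/ and viewed, about 8 in all and at most 12, crops included, and the job is handed in when it is done.

Besides the shell and the picture viewer there is one more tool, called as name(argument=value, ...) on one line, values as JSON. send_rows: Moves the arm, as the interface text tells. Its arguments: {"type":"object","properties":{"increments":{"type":"string"},"grip":{"type":"number"},"grip_force":{"type":"number"}},"required":["increments"]}

```bash
mkdir -p pics; ls; python3 - <<'E'
from plant import *
import cv2, numpy as np
for n in ["scene","side","wrist"]:
    p=camera_params(n); cv2.imwrite(f"pics/{n}0.png",get_image(n))
    V=np.array(p["view"]); print(n,np.round(p["mtx"],1).tolist(),np.round(p["D"],3),"pos",np.round(-V[:3,:3].T@V[:3,3]),"fwd",np.round(V[2,:3],2))
s=read_state();print(s["clock"],s["ee_pos"],np.round(s["tool_rot"],3).tolist())
E
```

```text
pics
scene [[424.7, 0.0, 324.6], [0.0, 424.7, 202.6], [0.0, 0.0, 1.0]] [-0.002  0.     0.     0.     0.   ] pos [ 988.  752. 1058.] fwd [-0.33 -0.6  -0.73]
side [[394.9, 0.0, 319.5], [0.0, 394.9, 197.8], [0.0, 0.0, 1.0]] [0.019 0.    0.    0.    0.   ] pos [-166.  692.  787.] fwd [ 0.57 -0.61 -0.56]
wrist [[277.2, 0.0, 320.7], [0.0, 277.2, 195.2], [0.0, 0.0, 1.0]] [-0.018  0.     0.     0.     0.   ] pos [ 292. -442.  373.] fwd [-0.24 -0.12 -0.96]
0.15 [ 230.06060151 -471.57196386  249.89427403] [[0.899, 0.438, -0.0], [0.438, -0.899, 0.001], [0.0, -0.001, -1.0]]
```

View pics/scene0.png

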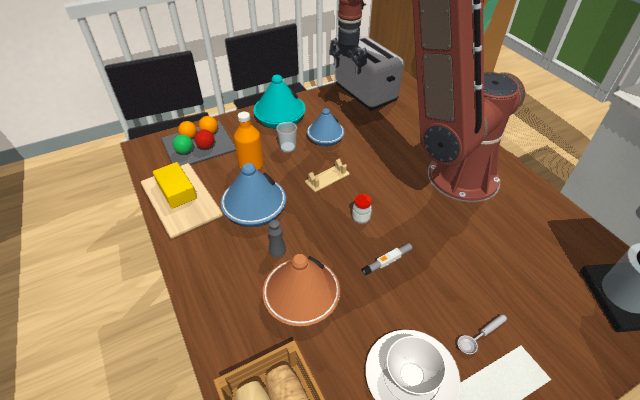

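View pics/side0.png

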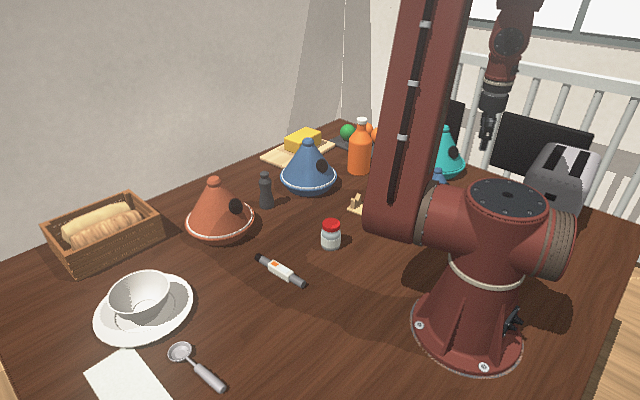

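The scene view shows the wand at about (387,258) with its nose at left (366,269), the rest at (328,177), the large blue tagine at (253,195), and the small blue and turquoise look-alikes at (325,127) and (278,102). In the side view the blue dot is at (322,166). I'll zoom in with one mosaic.

```bash
cat > h.py <<'E'
import numpy as np, cv2
from plant import *
def cam(n):
    p=camera_params(n); return np.array(p["mtx"]),np.array(p["D"]),np.array(p["view"])
def proj(n,P,c=None):
    K,D,V=c or cam(n); P=np.atleast_2d(np.array(P,float))
    return cv2.projectPoints(P,cv2.Rodrigues(V[:3,:3])[0],V[:3,3],K,D)[0][:,0]
def ray(n,uv,c=None):
    K,D,V=c or cam(n); q=cv2.undistortPoints(np.array([[uv]],float),K,D)[0,0]
    return -V[:3,:3].T@V[:3,3], V[:3,:3].T@np.array([q[0],q[1],1])
def atz(n,uv,z,c=None):
    o,d=ray(n,uv,c); return o+d*(z-o[2])/d[2]
def tri(obs):
    A=np.zeros((3,3));b=np.zeros(3)
    for n,uv in obs:
        o,d=ray(n,uv); d/=np.linalg.norm(d); M=np.eye(3)-np.outer(d,d); A+=M;b+=M@o
    return np.linalg.solve(A,b)
E
python3 - <<'E'
import cv2,numpy as np
a=cv2.imread("pics/scene0.png");b=cv2.imread("pics/side0.png")
def c(im,x,y,w=80,h=60): 
    return cv2.resize(im[y:y+h,x:x+w],(400,300),interpolation=cv2.INTER_CUBIC)
m=np.vstack([np.hstack([c(a,350,230),c(a,290,147)]),np.hstack([c(b,245,240),c(b,275,130)])])
cv2.imwrite("pics/m1.png",m)
E
python3 - <<'E'
from h import *
print("wand nose/rear z13",atz("scene",(364,270),13),atz("scene",(411,246),13), atz("side",(257,257),13),atz("side",(305,285),13))
print("blue knob z188",atz("scene",(249,166),188),atz("side",(309,139),188), "clay",atz("scene",(300,257),188))
print("jam",atz("scene",(363,199),85),"mill",atz("scene",(274,224),140),"carafe",atz("scene",(244,116),220),"smallblue",atz("scene",(325,110),100),"tumbler",atz("scene",(288,128),95))
E
```

```text
wand nose/rear z13 [542.32075923 186.43380108  13.        ] [367.23184072 179.11587589  13.        ] [541.44982408 192.91719912  13.        ] [364.93723311 174.78896231  13.        ]
blue knob z188 [ 726.93472352 -205.04080188  188.        ] [ 723.05935864 -206.86559157  188.        ] clay [738.30623092 173.0188524  188.        ]
jam [433.70524442  -4.71288097  85.        ] mill [739.4323122    4.05745526 140.        ] carafe [ 660.37006277 -410.81652515  220.        ] smallblue [ 320.69059007 -469.48700008  100.        ] tumbler [ 493.87853706 -437.77571722   95.        ]
```

View pics/m1.png

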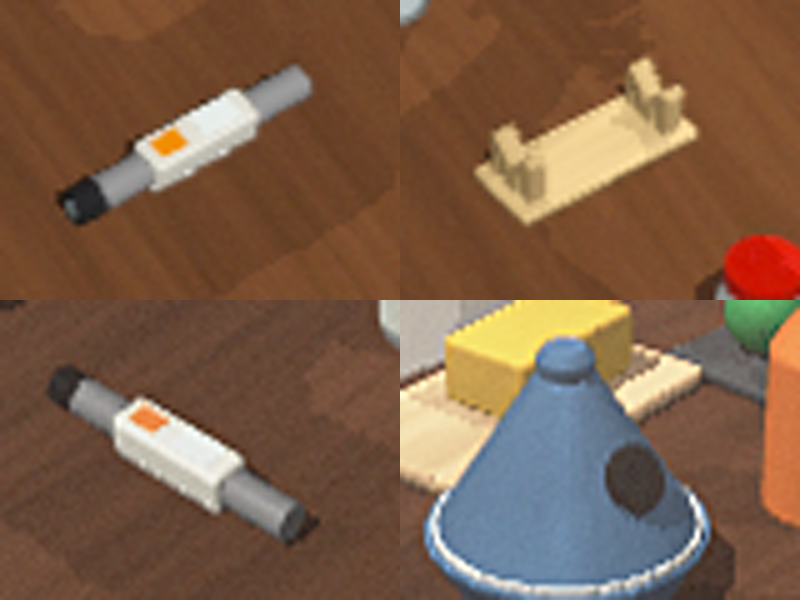

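```bash
python3 - <<'E'
from h import *
# tagine centre: fit dish silhouette (blue mask) in both cams w/ model points of revolution
from scipy.optimize import least_squares
prof=[(107,42),(100,44),(25,162)]
def mask(n):
    im=cv2.imread(f"pics/{n}0.png"); h=cv2.cvtColor(im,cv2.COLOR_BGR2HSV)
    m=cv2.inRange(h,(100,80,40),(118,255,255)); k,l,s,c=cv2.connectedComponentsWithStats(m)
    i=1+np.argmax(s[1:,4]); print(n,s[i],c[i]); return (l==i)
def sil(n,x,y):
    t=np.linspace(0,2*np.pi,60); P=np.vstack([np.c_[x+r*np.cos(t),y+r*np.sin(t),0*t+z] for r,z in [(95,45),(25,162),(18,188)]])
    hull=cv2.convexHull(proj(n,P).astype(np.float32)); 
    return hull
for n in ["scene","side"]:
    m=mask(n); best=[]
    pts=cv2.findContours(m.astype(np.uint8),cv2.RETR_EXTERNAL,cv2.CHAIN_APPROX_NONE)[0]
    pts=max(pts,key=len)[:,0].astype(float)
    # cone flanks only: match each row extents via left/right between z 60..150
    def ext(x,y):
        o=[]
        t=np.linspace(0,2*np.pi,200)
        hull=cv2.convexHull(proj(n,np.vstack([np.c_[x+r*np.cos(t),y+r*np.sin(t),0*t+z] for r,z in [(100,42),(25,162)]])).astype(np.float32))
        return hull
    def f(p):
        hl=ext(*p); top=proj(n,[[p[0],p[1],162]])[0,1]; bot=proj(n,[[p[0],p[1],60]])[0,1]
        q=[cv2.pointPolygonTest(hl,(float(u),float(v)),True) for u,v in pts if top+2<v<bot-2]
        return np.sum(np.minimum(np.abs(q),3))/len(q)
    from scipy.optimize import minimize
    r=minimize(f,[725,-206],method="Nelder-Mead"); print(n,r.x,r.fun)
d=atz("side",(321.8,166),105); print("dot105",d, np.hypot(*(d[:2]-[725,-206])))
C=lambda x,y:(290+(x-400)/5,147+y/5)
print("dot dir",np.degrees(np.arctan2(*(d[:2]-[725,-206])[::-1])))
for q in [(475,172),(527,216),(697,126)]: print("rest",atz("scene",C(*q),10))
W=lambda x,y:(350+x/5,230+y/5)
for q in [(135,142),(150,172),(258,108),(240,90)]: print("handle",atz("scene",W(*q),26))
print("wrist-start joints",read_state()["joint_pos"])
E
```

```text
scene [ 224  164   59   56 2205] [252.10884354 195.36507937]
scene [ 734.99940916 -200.47356224] 0.5696353502515469
side [ 283  145   51   42 1112] [303.59622302 169.74100719]
side [ 725.23314583 -206.49883453] 2.0411769097020604
dot105 [ 659.78904595 -205.96668575  105.        ] 65.21096256207909
dot dir 179.97072937017293
rest [ 527.71301681 -232.50885825   10.        ]
rest [ 515.30411609 -176.27475352   10.        ]
rest [ 363.73170583 -200.64654248   10.        ]
handle [491.94504662 176.55112199  26.        ]
handle [495.92610959 198.76894327  26.        ]
handle [412.64398295 190.20626433  26.        ]
handle [414.44390971 173.96981011  26.        ]
wrist-start joints [-1.25631561e+00  2.91123282e-01 -1.53910878e-01  1.12672591e+00
  3.23147057e-05  1.43151716e+00]
```

```bash
cat >> h.py <<'E'
from scipy.spatial.transform import Rotation as R
def down(yaw,pitch=0):
    """tool pointing down, tool x at world yaw deg; wand x = -tool x; pitch>0 lowers the wand nose (turn about wand's left axis)"""
    a=np.radians(yaw); x=np.array([np.cos(a),np.sin(a),0]); z=np.array([0,0,-1.]); y=np.cross(z,x)
    M=np.c_[x,y,z]; w=-x; left=np.cross([0,0,1],w)
    return R.from_rotvec(np.radians(pitch)*left).as_matrix()@M
def plan(pos,rot,n,yawneg=None,dec=3):
    s=read_state(); p0=np.array(s["ee_pos"]);R0=np.array(s["tool_rot"])
    rv=R.from_matrix(R0.T@rot).as_rotvec()
    rows=[];p=p0;Rc=R0
    for i in range(n):
        pn=p0+(np.array(pos)-p0)*(i+1)/n; d=Rc.T@(pn-p); 
        rows.append(" ".join(f"{v:.4g}" for v in list(np.round(d/1000,4))+list(np.round(np.degrees(rv)/n,2))))
        p=pn; Rc=Rc@R.from_rotvec(rv/n).as_matrix()
    for i in range(0,n,8): print("; ".join(rows[i:i+8])); 
    print("step mm",np.round(np.linalg.norm(np.array(pos)-p0)/n,1),"deg",np.round(np.degrees(np.linalg.norm(rv))/n,2))
def st():
    s=read_state(); T=np.array(s["tool_rot"]); print("t",s["clock"],"ee",np.round(s["ee_pos"],1),"x",np.round(T[:,0],3),"z",np.round(T[:,2],3),"q",np.round(s["joint_pos"],2),"F",np.round(s["wrist_force"],1),"w",s["gripper_width"])
E
python3 - <<'E'
from h import *
plan([450,-110,280],down(180),16)
E
```

```text
0.0223 -0.0143 -0.0019 -0 -0 -9.63; 0.0243 -0.0104 -0.0019 -0 -0 -9.63; 0.0257 -0.0061 -0.0019 -0 -0 -9.63; 0.0264 -0.0018 -0.0019 -0 -0 -9.63; 0.0263 0.0027 -0.0019 -0 -0 -9.63; 0.0255 0.007 -0.0019 -0 -0 -9.63; 0.024 0.0112 -0.0019 -0 -0 -9.63; 0.0218 0.0151 -0.0019 -0 -0 -9.63
0.0189 0.0185 -0.0019 -0 -0 -9.63; 0.0156 0.0214 -0.0019 -0 -0 -9.63; 0.0118 0.0237 -0.0019 -0 -0 -9.63; 0.0077 0.0253 -0.0019 -0 -0 -9.63; 0.0033 0.0262 -0.0019 -0 -0 -9.63; -0.0011 0.0264 -0.0019 -0 -0 -9.63; -0.0055 0.0259 -0.0019 -0 -0 -9.63; -0.0098 0.0246 -0.0019 -0 -0 -9.63
step mm 26.5 deg 9.63
```

send_rows(increments="0.022 -0.014 -0.002 0 0 -9.6; 0.024 -0.010 -0.002 0 0 -9.6; 0.026 -0.006 -0.002 0 0 -9.6; 0.026 -0.002 -0.002 0 0 -9.6; 0.026 0.003 -0.002 0 0 -9.6; 0.025 0.007 -0.002 0 0 -9.6; 0.024 0.011 -0.002 0 0 -9.6; 0.022 0.015 -0.002 0 0 -9.6", grip=0)

```text
clock: 1.15
ee_pos: [338.3, -285.5, 264.6]
tool_rot: [[-0.26, 0.966, -0.002], [0.966, 0.26, 0.004], [0.005, -0.001, -1.0]]
wrist_force: [0.1, -1.2, 1.0]
gripper_width: 85.6
```

```bash
python3 -c "
from h import *
st(); plan([450,-110,280],down(180),8)"
```

```text
t 1.15 ee [ 338.3 -285.5  264.6] x [-0.26   0.966  0.005] z [-0.002  0.004 -1.   ] q [-0.87  0.13 -0.32  1.12  0.    0.44] F [ 0.1 -1.2  1. ] w 85.61559653307364
0.0176 0.0192 -0.0019 0.02 -0.03 -9.37; 0.0142 0.0218 -0.0019 0.02 -0.03 -9.37; 0.0105 0.0238 -0.0019 0.02 -0.03 -9.37; 0.0064 0.0252 -0.0019 0.02 -0.03 -9.37; 0.0023 0.0259 -0.0019 0.02 -0.03 -9.37; -0.002 0.0259 -0.0019 0.02 -0.03 -9.37; -0.0062 0.0253 -0.0019 0.02 -0.03 -9.37; -0.0102 0.0239 -0.0019 0.02 -0.03 -9.37
step mm 26.1 deg 9.37
```

send_rows(increments="0.018 0.019 -0.002 0 0 -9.5; 0.014 0.022 -0.002 0 0 -9.5; 0.010 0.024 -0.002 0 0 -9.5; 0.006 0.025 -0.002 0 0 -9.5; 0.002 0.026 -0.002 0 0 -9.5; -0.002 0.026 -0.002 0 0 -9.5; -0.006 0.025 -0.002 0 0 -9.5; -0.010 0.024 -0.002 0 0 -9.5")

```text
clock: 2.15
ee_pos: [447.7, -100.6, 280.6]
tool_rot: [[-0.998, -0.064, -0.004], [-0.064, 0.998, 0.006], [0.004, 0.006, -1.0]]
wrist_force: [-0.7, -1.3, -0.6]
gripper_width: 85.6
```

```bash
python3 - <<'E'
from h import *
import pickle
st(); c=cam("wrist"); im=get_image("wrist"); pickle.dump(c,open("c1.pkl","wb")); cv2.imwrite("pics/w1.png",im)
for n,P in dict(dot=[660,-206,107],rest=[446,-217,10],wand=[454,183,13]).items(): print(n,proj("",[P],c))
plan([454,183,200],down(184),10)
E
```

```text
t 2.15 ee [ 447.7 -100.6  280.6] x [-0.998 -0.064  0.004] z [-0.004  0.006 -1.   ] q [-0.38  0.15 -0.25  1.17  0.   -0.45] F [-0.7 -1.3 -0.6] w 85.63163331716538
dot [[229.25684082 336.39647291]]
rest [[238.74921972 161.30659331]]
wand [[512.56490076 184.37721562]]
-0.0026 0.028 0.0083 0.04 -0.01 0.02; -0.0026 0.028 0.0083 0.04 -0.01 0.02; -0.0026 0.028 0.0082 0.04 -0.01 0.02; -0.0026 0.028 0.0082 0.04 -0.01 0.02; -0.0026 0.028 0.0082 0.04 -0.01 0.02; -0.0025 0.028 0.0082 0.04 -0.01 0.02; -0.0025 0.028 0.0082 0.04 -0.01 0.02; -0.0025 0.028 0.0081 0.04 -0.01 0.02
-0.0025 0.028 0.0081 0.04 -0.01 0.02; -0.0025 0.028 0.0081 0.04 -0.01 0.02
step mm 29.3 deg 0.05
```

View pics/w1.png

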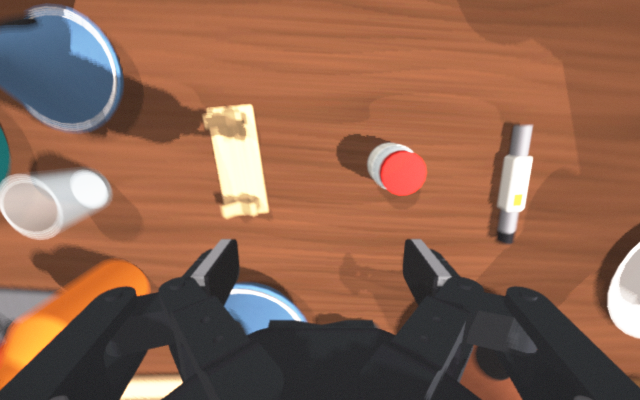

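The wrist view shows the rest at about (237,161), the jam at (400,170) and the wand at (515,183), nose down at (507,240). All three agree with the predictions. The gripper hides the dot. Next I refine the rest and wand and move over the wand.

```bash
python3 - <<'E'
from h import *
import pickle
c=pickle.load(open("c1.pkl","rb"))
cor=np.array([atz("",q,10,c)[:2] for q in [(206,109),(251,105),(269,211),(222,218)]])
print(cor, cor.mean(0)); a=(cor[2]+cor[3]-cor[0]-cor[1])/2; print("rest len",np.hypot(*a),"yaw",np.degrees(np.arctan2(a[1],a[0])))
n=atz("",(506.5,242),13,c);r=atz("",(521.5,125),13,c); print(n,r,(n+r)/2,np.hypot(*(n-r)[:2]),np.degrees(np.arctan2(*(n-r)[1::-1])))
E
```

```text
[[ 376.97344759 -260.71694811]
 [ 368.04957124 -199.44426335]
 [ 518.18553638 -172.78143228]
 [ 533.79428283 -243.55907064]] [ 449.25070951 -219.1254286 ]
rest len 155.0344572979234 yaw 8.124566450524082
[545.45273544 196.60892732  13.        ] [369.69131345 174.7549901   13.        ] [457.57202444 185.68195871  13.        ] 177.11485548378997 7.087703484965057
```

send_rows(increments="-0.0026 0.028 0.008 0 0 0; -0.0026 0.028 0.008 0 0 0; -0.0026 0.028 0.008 0 0 0; -0.0026 0.028 0.008 0 0 0; -0.0026 0.028 0.008 0 0 0; -0.0026 0.028 0.008 0 0 0; -0.0026 0.028 0.008 0 0 0; -0.0026 0.028 0.008 0 0 0")

```text
clock: 3.2
ee_pos: [452.9, 132.4, 215.6]
tool_rot: [[-0.998, -0.068, -0.004], [-0.068, 0.998, 0.006], [0.003, 0.007, -1.0]]
wrist_force: [-0.0, -0.1, -0.4]
gripper_width: 85.2
```

```bash
python3 - <<'E'
from h import *
import pickle
st(); c=cam("wrist"); im=get_image("wrist"); pickle.dump(c,open("c2.pkl","wb")); cv2.imwrite("pics/w2.png",im)
E
```

```text
t 3.2 ee [452.9 132.4 215.6] x [-0.998 -0.068  0.003] z [-0.004  0.006 -1.   ] q [ 0.12  0.22 -0.35  1.01  0.01  0.06] F [-0.  -0.1 -0.4] w 85.24964382215322
```

View pics/w2.png

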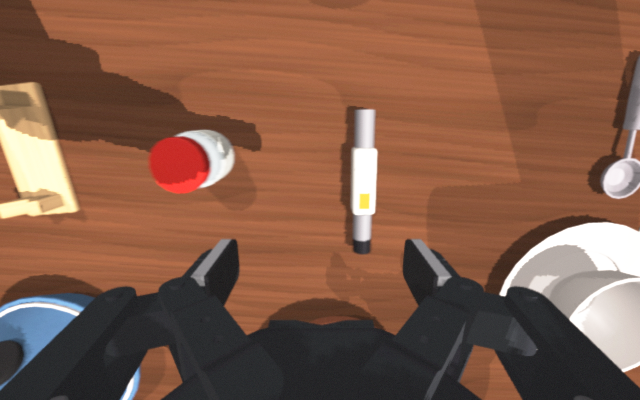

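The wand is well seen: rear end (366,110), nose (362,253), handle top from (353,148) to (376,214). The jam is clear at (195,160).

```bash
python3 - <<'E'
from h import *
import pickle
c=pickle.load(open("c2.pkl","rb"))
n=atz("",(361.5,253),13,c);r=atz("",(366,109.5),13,c); print(n,r,(n+r)/2,np.hypot(*(n-r)[:2]),np.degrees(np.arctan2(*(n-r)[1::-1])))
k=np.array([atz("",q,26,c)[:2] for q in [(353,149),(378,148.5),(351,212.5),(376,213.5)]]);print(k,k.mean(0))
im=cv2.imread("pics/w2.png"); g=cv2.inRange(cv2.cvtColor(im,cv2.COLOR_BGR2HSV),(0,0,185),(179,40,255)); g[:, :300]=0; g[:,420:]=0;g[230:]=0;g[:130]=0
print("white rect",cv2.minAreaRect(cv2.findNonZero(g)))
plan([457,185,120],down(185),6)
E
```

```text
[549.55557334 192.80545295  13.        ] [371.75963209 178.8368378   13.        ] [460.65760272 185.82114537  13.        ] 178.3438222474589 4.492240079141424
[[415.58937173 166.83011004]
 [413.12166361 194.84051648]
 [490.70728899 171.86701639]
 [490.0146329  201.90616439]] [452.35823931 183.86095182]
white rect ((364.1702575683594, 179.47491455078125), (23.410924911499023, 99.26534271240234), 1.080924153327942)
-0.0014 0.0082 0.0158 0.08 -0.04 -0.18; -0.0014 0.0082 0.0158 0.08 -0.04 -0.18; -0.0014 0.0082 0.0158 0.08 -0.04 -0.18; -0.0015 0.0082 0.0158 0.08 -0.04 -0.18; -0.0015 0.0082 0.0158 0.08 -0.04 -0.18; -0.0015 0.0082 0.0158 0.08 -0.04 -0.18
step mm 17.9 deg 0.2
```

send_rows(increments="-0.0015 0.009 0.016 0 0 -0.1; -0.0015 0.009 0.016 0 0 -0.1; -0.0015 0.009 0.016 0 0 -0.1; -0.0015 0.009 0.016 0 0 -0.1; -0.0015 0.009 0.016 0 0 -0.1; -0.0015 0.009 0.016 0 0 -0.1; 0 0 0 0 0 0")

```text
clock: 4.12
ee_pos: [456.0, 191.2, 115.2]
tool_rot: [[-0.997, -0.077, -0.008], [-0.077, 0.997, 0.007], [0.007, 0.007, -1.0]]
wrist_force: [-0.6, 0.2, 0.2]
gripper_width: 85.8
```

```bash
python3 - <<'E'
from h import *
import pickle
st(); plan([456,185,23],down(184.5),7)
c=cam("wrist"); im=get_image("wrist"); cv2.imwrite("pics/w3.png",im); pickle.dump(c,open("c3.pkl","wb"))
h=cv2.cvtColor(im,cv2.COLOR_BGR2HSV); o=cv2.inRange(h,(12,150,120),(30,255,255)); print("orange cx",cv2.minAreaRect(cv2.findNonZero(o[100:330,250:450])))
for P in ([544,191,13],[368,178,13],[456,185,26]): print(proj("",[P],c))
E
```

```text
t 4.125 ee [456.  191.2 115.2] x [-0.997 -0.077  0.007] z [-0.008  0.007 -1.   ] q [ 0.24  0.36 -0.44  0.78  0.01  0.17] F [-0.6  0.2  0.2] w 85.7633602259927
-0 -0.001 0.0132 0.06 -0.06 -0.01; -0 -0.001 0.0132 0.06 -0.06 -0.01; -0 -0.001 0.0132 0.06 -0.06 -0.01; 0 -0.0009 0.0132 0.06 -0.06 -0.01; 0 -0.0009 0.0132 0.06 -0.06 -0.01; 0 -0.0009 0.0132 0.06 -0.06 -0.01; 0.0001 -0.0009 0.0132 0.06 -0.06 -0.01
step mm 13.2 deg 0.08
orange cx ((93.82682037353516, 93.81865692138672), (21.873804092407227, 258.7803649902344), 44.2747802734375)
[[313.08228959 291.47200632]]
[[312.35404189  91.09632281]]
[[313.02831098 205.79345479]]
```

View pics/w3.png

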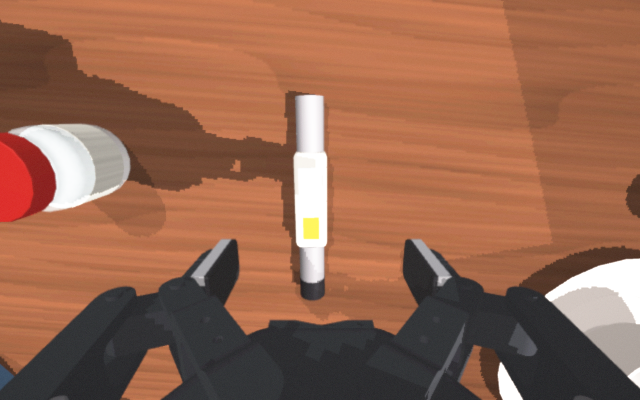

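```bash
python3 - <<'E'
from h import *
import pickle
c=pickle.load(open("c3.pkl","rb"))
print("handle top rear/front z26",atz("",(310,152),26,c),atz("",(311.5,246.5),26,c))
print("rear top z24, nose top z24",atz("",(309.5,95.5),22,c),atz("",(313,299),22,c))
plan([457,183.5,23],down(184.2),7)
E
```

```text
handle top rear/front z26 [413.17436686 179.65101431  26.        ] [491.84651578 186.24079633  26.        ]
rear top z24, nose top z24 [372.06420716 176.36106334  22.        ] [545.6698229  191.21294495  22.        ]
-0.0001 -0.0012 0.0133 0.06 -0.05 0.03; -0.0001 -0.0012 0.0133 0.06 -0.05 0.03; -0.0001 -0.0011 0.0133 0.06 -0.05 0.03; -0.0001 -0.0011 0.0133 0.06 -0.05 0.03; -0 -0.0011 0.0133 0.06 -0.05 0.03; -0 -0.0011 0.0133 0.06 -0.05 0.03; -0 -0.0011 0.0133 0.06 -0.05 0.03
step mm 13.3 deg 0.09
```

send_rows(increments="0.0005 -0.0012 0.013 0 0 0; 0.0005 -0.0012 0.013 0 0 0; 0.0005 -0.0012 0.013 0 0 0; 0.0005 -0.0012 0.013 0 0 0; 0.0005 -0.0012 0.013 0 0 0; 0.0005 -0.001 0.013 0 0 0; 0 -0.001 0.010 0 0 0; 0 0 0 0 0 0")

```text
clock: 5.18
ee_pos: [453.6, 181.8, 22.3]
tool_rot: [[-0.997, -0.076, -0.006], [-0.076, 0.997, 0.007], [0.006, 0.007, -1.0]]
wrist_force: [-0.0, -0.5, 0.3]
gripper_width: 85.2
```

```bash
python3 - <<'E'
from h import *
st(); plan([453,183,23],down(184.7),2)
E
```

```text
t 5.175 ee [453.6 181.8  22.3] x [-0.997 -0.076  0.006] z [-0.006  0.007 -1.   ] q [ 0.23  0.49 -0.55  0.54  0.01  0.15] F [-0.  -0.5  0.3] w 85.23428259131462
0.0003 0.0006 -0.0003 0.21 -0.16 -0.18; 0.0003 0.0006 -0.0003 0.21 -0.16 -0.18
step mm 0.8 deg 0.32
```

send_rows(increments="0 0.001 -0.001 0 0 0; 0 0 0 0 0 0; 0 0 0 0 0 0; 0 0 0 0 0 0; 0 0 0 0 0 0; 0 0 0 0 0 0; 0 0 0 0 0 0; 0 0 0 0 0 0", grip=255, grip_force=50)

```text
clock: 6.18
ee_pos: [454.5, 183.2, 24.6]
tool_rot: [[-0.997, -0.076, -0.004], [-0.076, 0.997, 0.007], [0.003, 0.008, -1.0]]
wrist_force: [-0.1, 0.6, -0.2]
gripper_width: 24.9
```

send_rows(increments="0 0 -0.01 0 0 0; 0 0 -0.02 0 0 0; 0 0 -0.03 0 0 0; 0 0 -0.03 0 0 0; 0 0 -0.03 0 0 0; 0 0 -0.03 0 0 0; 0 0 -0.03 0 0 0; 0 0 -0.02 0 0 0")

```text
clock: 7.18
ee_pos: [453.4, 181.2, 233.9]
tool_rot: [[-0.997, -0.076, -0.006], [-0.076, 0.997, 0.007], [0.005, 0.007, -1.0]]
wrist_force: [0.0, 0.7, -1.5]
gripper_width: 25.4
```

```bash
python3 - <<'E'
from h import *
import pickle
st(); c=cam("wrist"); im=get_image("wrist"); cv2.imwrite("pics/w4.png",im); pickle.dump(c,open("c4.pkl","wb"))
E
```

```text
t 7.175 ee [453.4 181.2 233.9] x [-0.997 -0.076  0.005] z [-0.006  0.007 -1.   ] q [ 0.23  0.23 -0.27  1.07  0.01  0.15] F [ 0.   0.7 -1.5] w 25.35022689342616
```

```bash
python3 - <<'E'
from h import *
plan([450,85,300],down(182),4)
E
```

```text
0.003 -0.0238 -0.0162 0.11 -0.03 0.59; 0.0027 -0.0239 -0.0161 0.11 -0.03 0.59; 0.0025 -0.024 -0.0161 0.11 -0.03 0.59; 0.0022 -0.024 -0.016 0.11 -0.03 0.59
step mm 28.9 deg 0.6
```

send_rows(increments="0.002 -0.023 -0.016 0 0 0.6; 0.002 -0.023 -0.016 0 0 0.6; 0.002 -0.023 -0.016 0 0 0.6; 0.002 -0.023 -0.016 0 0 0.6; 0 0 0 0 0 0")

```text
clock: 7.85
ee_pos: [450.9, 86.2, 301.6]
tool_rot: [[-0.999, -0.034, -0.002], [-0.034, 0.999, 0.008], [0.002, 0.008, -1.0]]
wrist_force: [0.6, 0.6, -1.8]
gripper_width: 25.2
```

```bash
python3 - <<'E'
from h import *
import pickle
st(); c=cam("wrist"); im=get_image("wrist"); cv2.imwrite("pics/w5.png",im); pickle.dump(c,open("c5.pkl","wb"))
print(proj("",[[660,-206,107]],c))
E
```

```text
t 7.85 ee [450.9  86.2 301.6] x [-0.999 -0.034  0.002] z [-0.002  0.008 -1.   ] q [ 0.02  0.14 -0.21  1.22  0.01 -0.01] F [ 0.6  0.6 -1.8] w 25.193036979295098
[[102.94193818 320.27790694]]
```

View pics/w5.png

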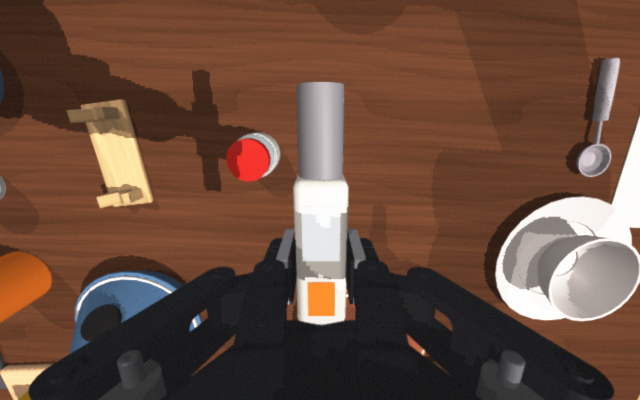

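The dot is at (101,321), against (103,320) predicted from the side view, so its position is confirmed. The wand sits straight in the jaws.

```bash
python3 - <<'E'
from h import *
import pickle
c=pickle.load(open("c5.pkl","rb"))
print("dot wrist z105",atz("",(101,321),105,c))
# lsq dot from both
A=np.zeros((3,3));b=np.zeros(3)
for o,d in (ray("",(101,321),c),ray("side",(321.8,166))):
    d=d/np.linalg.norm(d);M=np.eye(3)-np.outer(d,d);A+=M;b+=M@o
print("tri",np.linalg.solve(A,b))
# rim: white ring points in crop
im=cv2.imread("pics/w5.png"); h=cv2.cvtColor(im,cv2.COLOR_BGR2HSV)
w=cv2.inRange(h,(0,0,190),(179,70,255)); ys,xs=np.nonzero(w[265:330,70:205]); pts=np.c_[xs+70,ys+265]
print(len(pts)); X=np.array([atz("",p.tolist(),44,c)[:2] for p in pts])
from scipy.optimize import least_squares
for r0 in (None,105):
    f=(lambda p:np.hypot(*(X-p[:2]).T)-(p[2] if r0 is None else r0))
    r=least_squares(f,[725,-206,105],loss="soft_l1"); print("rim",r.x,np.sqrt(np.mean(r.fun**2)))
ee=np.array([450.9,86.2,301.6]); zz=ee[2]-11.6
print("wand rear top",atz("",(321,82.5),zz+8,c)-ee,"handle rear",atz("",(321.5,178),zz+13,c)-ee)
plan([450,-206,285],down(180,15),11)
E
```

```text
dot wrist z105 [ 663.07154834 -210.78758606  105.        ]
tri [ 673.12509676 -220.89302145   93.78350886]
339
rim [ 733.0262297  -209.29788323   99.77041849] 1.4260916466680638
rim [ 738.99994497 -208.78251511  105.        ] 2.0565402994666244
wand rear top [-82.78050665  -3.28588597  -3.6       ] handle rear [-42.02621043  -1.69985071   1.4       ]
0.001 -0.0266 0.0012 0.02 1.35 0.18; 0.0009 -0.0266 0.0013 0.02 1.35 0.18; 0.0007 -0.0266 0.0013 0.02 1.35 0.18; 0.0006 -0.0266 0.0013 0.02 1.35 0.18; 0.0005 -0.0266 0.0013 0.02 1.35 0.18; 0.0004 -0.0266 0.0014 0.02 1.35 0.18; 0.0003 -0.0266 0.0014 0.02 1.35 0.18; 0.0002 -0.0266 0.0014 0.02 1.35 0.18
0 -0.0266 0.0014 0.02 1.35 0.18; -0.0001 -0.0266 0.0014 0.02 1.35 0.18; -0.0002 -0.0266 0.0014 0.02 1.35 0.18
step mm 26.7 deg 1.36
```

send_rows(increments="0.001 -0.0267 0.0013 0 1.35 0.2; 0.001 -0.0267 0.0013 0 1.35 0.2; 0.0007 -0.0267 0.0013 0 1.35 0.2; 0.0006 -0.0267 0.0013 0 1.35 0.2; 0.0005 -0.0267 0.0013 0 1.35 0.2; 0.0004 -0.0267 0.0013 0 1.35 0.2; 0.0003 -0.0267 0.0014 0 1.35 0.2; 0.0002 -0.0267 0.0014 0 1.35 0.2")

```text
clock: 8.9
ee_pos: [448.7, -124.6, 282.1]
tool_rot: [[-0.979, -0.016, -0.203], [-0.018, 1.0, 0.007], [0.203, 0.01, -0.979]]
wrist_force: [-0.0, -0.2, -0.6]
gripper_width: 25.0
```

```bash
cat >> h.py <<'E'
DOT=np.array([664,-209,105.])
def aim(back,az=180,dot=None,off=(1.2,0,11.6)):
    T=down(az,32); n=T[:,0]  # tool x = -wand x = dot normal
    mid=(DOT if dot is None else np.array(dot))+n*(162+back); return mid-T@np.array(off),T
E
python3 - <<'E'
from h import *
st(); p,T=aim(60); print(p,np.round(T,2).tolist()); print(aim(0)[0]); plan(p,T,8)
E
```

```text
t 8.9 ee [ 448.7 -124.6  282.1] x [-0.979 -0.018  0.203] z [-0.203  0.007 -0.979] q [-0.38  0.32 -0.04  1.39 -0.07 -0.39] F [-0.  -0.2 -0.6] w 24.992512817884617
[ 482.89804383 -209.          231.84353146] [[-0.85, 0.0, -0.53], [0.0, 1.0, 0.0], [0.53, 0.0, -0.85]]
[ 533.7809296 -209.         200.0483756]
-0.0053 -0.0107 0.0052 0.02 2.54 0.14; -0.0055 -0.0107 0.005 0.02 2.54 0.14; -0.0058 -0.0106 0.0047 0.02 2.54 0.14; -0.006 -0.0106 0.0045 0.02 2.54 0.14; -0.0062 -0.0106 0.0042 0.02 2.54 0.14; -0.0064 -0.0106 0.0039 0.02 2.54 0.14; -0.0066 -0.0106 0.0037 0.02 2.54 0.14; -0.0068 -0.0106 0.0034 0.02 2.54 0.14
step mm 13.0 deg 2.54
```

send_rows(increments="-0.0053 -0.0107 0.0052 0 2.5 0.1; -0.0055 -0.0107 0.005 0 2.5 0.1; -0.0058 -0.0107 0.0047 0 2.5 0.1; -0.006 -0.0107 0.0045 0 2.5 0.1; -0.0062 -0.0107 0.0042 0 2.5 0.1; -0.0064 -0.0107 0.0039 0 2.5 0.1; -0.0066 -0.0107 0.0037 0 2.5 0.1; -0.0068 -0.0107 0.0034 0 2.5 0.1")

```text
clock: 9.9
ee_pos: [485.3, -205.6, 222.3]
tool_rot: [[-0.842, -0.008, -0.539], [-0.011, 1.0, 0.003], [0.539, 0.008, -0.842]]
wrist_force: [-0.3, 0.4, -2.4]
gripper_width: 25.1
```

```bash
python3 - <<'E'
from h import *
st()
a=get_image("scene");b=get_image("side")
cv2.imwrite("pics/scene2.png",a);cv2.imwrite("pics/side2.png",b)
s=read_state();p=np.array(s["ee_pos"]);T=np.array(s["tool_rot"]);mid=p+T@[1.2,0,11.6]
for n in("scene","side"): print(n,"nose",proj(n,mid-T[:,0]*92),"rear",proj(n,mid+T[:,0]*82),"beam",proj(n,mid-T[:,0]*162),"dot",proj(n,DOT))
c=lambda im,x,y,w=100,h=75:cv2.resize(im[y:y+h,x:x+w],(800,600) if 0 else (400,300),interpolation=cv2.INTER_CUBIC)
m=np.vstack([np.hstack([c(a,220,140),c(b,275,110)])]);cv2.imwrite("pics/m2.png",m)
E
```

```text
t 9.9 ee [ 485.3 -205.6  222.3] x [-0.842 -0.011  0.539] z [-0.539  0.003 -0.842] q [-0.41  0.77  0.41  1.74 -0.22 -0.37] F [-0.3  0.4 -2.4] w 25.144143006404267
scene nose [[300.01286594 155.56293765]] rear [[340.16825165 118.63757479]] beam [[284.1740694  170.12890269]] dot [[269.86578597 178.34177302]]
side nose [[344.96225796 161.8291583 ]] rear [[384.69416484 150.04905362]] beam [[331.20536372 165.90511552]] dot [[321.51260721 165.29327923]]
```

View pics/m2.png

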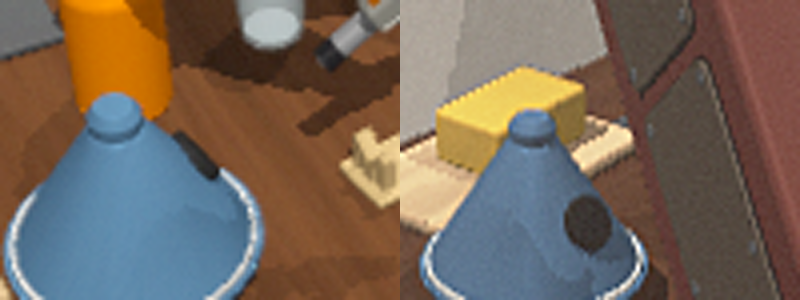

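The nose shows at (302,154) in the scene, against (300,156) predicted. The dot, seen edge-on there, is at (269,179), and at (322,166) in the side view. Both match the model to about 1 px, so I advance to the aim.

```bash
python3 - <<'E'
from h import *
p,T=aim(0,181); plan(p,T,7)
E
```

```text
-0.0074 -0.0009 -0.0013 0.11 -0.1 -0.03; -0.0074 -0.0009 -0.0013 0.11 -0.1 -0.03; -0.0074 -0.0009 -0.0013 0.11 -0.1 -0.03; -0.0074 -0.0009 -0.0012 0.11 -0.1 -0.03; -0.0074 -0.0009 -0.0012 0.11 -0.1 -0.03; -0.0074 -0.0009 -0.0012 0.11 -0.1 -0.03; -0.0074 -0.0009 -0.0012 0.11 -0.1 -0.03
step mm 7.6 deg 0.15
```

send_rows(increments="-0.0074 -0.001 -0.0013 0.1 -0.1 0; -0.0074 -0.001 -0.0013 0.1 -0.1 0; -0.0074 -0.001 -0.0013 0.1 -0.1 0; -0.0074 -0.001 -0.0013 0.1 -0.1 0; -0.0074 -0.001 -0.0013 0.1 -0.1 0; -0.0074 -0.001 -0.0013 0.1 -0.1 0; -0.0074 -0.001 -0.0013 0.1 -0.1 0; 0 0 0 0 0 0")

```text
clock: 11.0
ee_pos: [537.9, -210.8, 199.8]
tool_rot: [[-0.85, -0.016, -0.526], [-0.012, 1.0, -0.01], [0.527, -0.002, -0.85]]
wrist_force: [-0.3, 0.0, -1.0]
gripper_width: 25.0
```

```bash
python3 - <<'E'
from h import *
st(); p,T=aim(0,181); plan(p,T,2)
a=get_image("scene");c=get_image("wrist");cv2.imwrite("pics/scene3.png",a)
s=read_state();q=np.array(s["ee_pos"]);M=np.array(s["tool_rot"]);mid=q+M@[1.2,0,11.6]
for n in("scene",): print(n,"nose",proj(n,mid-M[:,0]*92),"rear",proj(n,mid+M[:,0]*82),"dot",proj(n,DOT))
k=lambda im,x,y,w=100,h=75:cv2.resize(im[y:y+h,x:x+w],(600,450),interpolation=cv2.INTER_CUBIC)
cv2.imwrite("pics/m3.png",k(a,240,120))
E
```

```text
t 11.0 ee [ 537.9 -210.8  199.8] x [-0.85  -0.012  0.527] z [-0.526 -0.01  -0.85 ] q [-0.39  0.9   0.6   1.8  -0.21 -0.35] F [-0.3  0.  -1. ] w 24.97266677926098
0.0018 -0.0002 0.001 -0.03 0.11 -0.07; 0.0018 -0.0002 0.001 -0.03 0.11 -0.07
step mm 2.1 deg 0.14
scene nose [[284.63592431 164.24411366]] rear [[324.9872396  127.88637878]] dot [[269.86578597 178.34177302]]
```

View pics/m3.png

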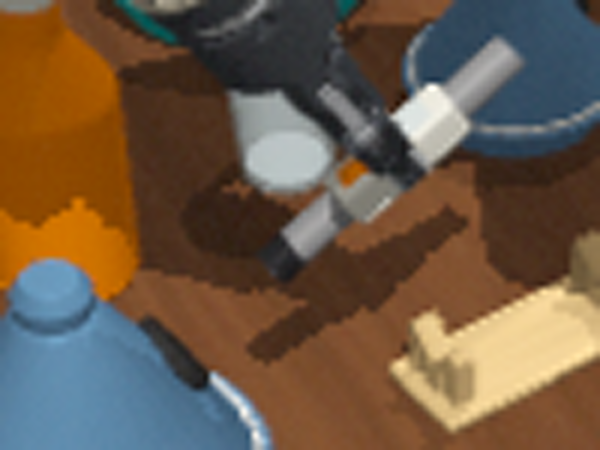

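The wand axis in the scene runs (510,55)→(279,260) in the crop and extends to (178,350). The dot centre is at (178,352), so the aim is good. Now I hold.

send_rows(increments="0.001 0 0.0005 0 0 0; 0.001 0 0.0005 0 0 0; 0 0 0 0 0 0; 0 0 0 0 0 0; 0 0 0 0 0 0; 0 0 0 0 0 0; 0 0 0 0 0 0; 0 0 0 0 0 0")

```text
clock: 12.1
ee_pos: [534.8, -210.9, 201.1]
tool_rot: [[-0.85, -0.016, -0.526], [-0.012, 1.0, -0.01], [0.526, -0.002, -0.85]]
wrist_force: [0.3, -0.4, -1.4]
gripper_width: 24.8
```

send_rows(increments="0 0 0 0 0 0; 0 0 0 0 0 0; 0 0 0 0 0 0; 0 0 0 0 0 0; 0 0 0 0 0 0; 0 0 0 0 0 0; 0 0 0 0 0 0; 0 0 0 0 0 0")

```text
clock: 13.1
ee_pos: [534.8, -210.9, 201.1]
tool_rot: [[-0.85, -0.016, -0.526], [-0.012, 1.0, -0.01], [0.526, -0.002, -0.85]]
wrist_force: [-0.6, 0.4, -2.1]
gripper_width: 25.2
```

send_rows(increments="0 0 0 0 0 0; 0 0 0 0 0 0; 0 0 0 0 0 0; 0 0 0 0 0 0; 0 0 0 0 0 0; 0 0 0 0 0 0; 0 0 0 0 0 0; 0 0 0 0 0 0")

```text
clock: 14.1
ee_pos: [534.8, -210.9, 201.1]
tool_rot: [[-0.85, -0.016, -0.526], [-0.012, 1.0, -0.01], [0.526, -0.002, -0.85]]
wrist_force: [-0.1, 1.1, -2.6]
gripper_width: 25.1
```

```bash
python3 - <<'E'
from h import *
st(); 
p=read_state();q=np.array(p["ee_pos"]);M=np.array(p["tool_rot"]);print("beam-dot",np.linalg.inv(aim(0,181)[1])@(q+M@[1.2,0,11.6]-M[:,0]*162-DOT))
plan(aim(75,181)[0]+[0,0,20],down(184,10),9)
E
```

```text
t 14.1 ee [ 534.8 -210.9  201.1] x [-0.85  -0.012  0.526] z [-0.526 -0.01  -0.85 ] q [-0.39  0.89  0.59  1.79 -0.21 -0.35] F [-0.1  1.1 -2.6] w 25.072786827027365
beam-dot [-0.35439028 -0.08711311 -2.09240062]
0.0095 -0.0001 -0.0018 0.11 -2.42 -0.33; 0.0095 -0 -0.0022 0.11 -2.42 -0.33; 0.0094 0 -0.0026 0.11 -2.42 -0.33; 0.0092 0.0001 -0.003 0.11 -2.42 -0.33; 0.0091 0.0001 -0.0033 0.11 -2.42 -0.33; 0.009 0.0002 -0.0037 0.11 -2.42 -0.33; 0.0088 0.0002 -0.0041 0.11 -2.42 -0.33; 0.0086 0.0003 -0.0045 0.11 -2.42 -0.33
0.0084 0.0003 -0.0048 0.11 -2.42 -0.33
step mm 9.7 deg 2.44
```

send_rows(increments="0.0095 0 -0.002 0.1 -2.4 -0.3; 0.0095 0 -0.0022 0.1 -2.4 -0.3; 0.0094 0 -0.0026 0.1 -2.4 -0.3; 0.0092 0 -0.003 0.1 -2.4 -0.3; 0.0091 0 -0.0033 0.1 -2.4 -0.3; 0.009 0 -0.0037 0.1 -2.4 -0.3; 0.0088 0 -0.004 0.1 -2.4 -0.3; 0.0086 0 -0.0045 0.1 -2.4 -0.3")

```text
clock: 15.1
ee_pos: [475.4, -212.5, 253.6]
tool_rot: [[-0.976, -0.062, -0.209], [-0.061, 0.998, -0.012], [0.209, 0.001, -0.978]]
wrist_force: [-0.9, 0.1, -1.6]
gripper_width: 25.2
```

```bash
cat > fit.py <<'E'
from h import *
import pickle
from scipy.optimize import minimize
S=4
def load(f,roi):
    im=cv2.imread(f); x,y,w,h=roi; im=cv2.resize(im[y:y+h,x:x+w],None,fx=S,fy=S,interpolation=cv2.INTER_CUBIC)
    hsv=cv2.cvtColor(im,cv2.COLOR_BGR2HSV)
    m=cv2.inRange(hsv,(14,30,60),(32,150,255)); m=cv2.morphologyEx(m,cv2.MORPH_CLOSE,np.ones((9,9)))
    k,l,s,c=cv2.connectedComponentsWithStats(m); i=1+np.argmax(s[1:,4]); return (l==i)
V=[("pics/scene0.png",cam("scene"),(295,150,65,50)),("pics/w1.png",pickle.load(open("c1.pkl","rb")),(190,90,95,140)),("pics/w5.png",pickle.load(open("c5.pkl","rb")),(55,85,110,135))]
def box(x0,x1,y0,y1,z0,z1): return [[x,y,z] for x in(x0,x1) for y in(y0,y1) for z in(z0,z1)]
def parts(sw=24):
    P=[box(-78,78,-32,32,0,10)]
    for xs in(-60,60):
        P.append(box(xs-8,xs+8,-sw,sw,10,30))
        for s in(-1,1): P.append([[x,s*yy,z] for x in(xs-8,xs+8) for yy,z in((0,30),(18,48),(sw,48),(sw,30))])
    return [np.array(p,float) for p in P]
PP=parts()
def render(p,c,roi):
    a=np.radians(p[2]);Rz=np.array([[np.cos(a),-np.sin(a),0],[np.sin(a),np.cos(a),0],[0,0,1]])
    m=np.zeros((roi[3]*S,roi[2]*S),np.uint8)
    for q in PP:
        uv=(proj("",q@Rz.T+[p[0],p[1],0],c)-[roi[0],roi[1]]+.5)*S
        cv2.fillConvexPoly(m,cv2.convexHull(uv.astype(np.float32)).round().astype(np.int32),1)
    return m>0
def cost(p,Vs,M): return sum((render(p,c,r)^m).sum()/m.sum() for (f,c,r),m in zip(Vs,M))
M=[load(f,r) for f,c,r in V]
for sel in([0],[1],[2],[0,1,2]):
    r=min((minimize(cost,[447+dx,-218,8.5],args=([V[i] for i in sel],[M[i] for i in sel]),method="Nelder-Mead",options=dict(initial_simplex=[[447+dx,-218,8.5],[455,-218,8],[447,-210,9],[447,-220,12]])) for dx in(-3,3)),key=lambda r:r.fun)
    print(sel,np.round(r.x,1),round(r.fun/len(sel),3))
E
python3 fit.py; python3 -c "
from h import *
st()"
```

```text
[0] [ 445.2 -220.7    8.6] 0.032
[1] [ 448.  -218.9    9.1] 0.724
[2] [ 446.2 -219.2    8.6] 0.051
[0, 1, 2] [ 446.1 -219.4    9. ] 0.285
t 15.1 ee [ 475.4 -212.5  253.6] x [-0.976 -0.061  0.209] z [-0.209 -0.012 -0.978] q [-0.5   0.44  0.05  1.36 -0.11 -0.55] F [-0.9  0.1 -1.6] w 25.220563974935672
```

```bash
python3 -c "
from h import *
plan([447,-219.5,110],down(188.6),8)"
```

```text
-0.0002 -0.0007 0.0183 0.07 -1.51 -0.63; 0.0003 -0.0006 0.0183 0.07 -1.51 -0.63; 0.0007 -0.0006 0.0183 0.07 -1.51 -0.63; 0.0012 -0.0006 0.0183 0.07 -1.51 -0.63; 0.0017 -0.0005 0.0182 0.07 -1.51 -0.63; 0.0022 -0.0005 0.0182 0.07 -1.51 -0.63; 0.0027 -0.0005 0.0181 0.07 -1.51 -0.63; 0.0032 -0.0004 0.018 0.07 -1.51 -0.63
step mm 18.3 deg 1.64
```

send_rows(increments="0 -0.0007 0.018 0.1 -1.5 -0.6; 0.0003 -0.0006 0.018 0.1 -1.5 -0.6; 0.0007 -0.0006 0.018 0.1 -1.5 -0.6; 0.0012 -0.0006 0.018 0.1 -1.5 -0.6; 0.0017 -0.0005 0.018 0.1 -1.5 -0.6; 0.0022 -0.0005 0.018 0.1 -1.5 -0.6; 0.0027 -0.0005 0.018 0.1 -1.5 -0.6; 0.0032 -0.0004 0.018 0.1 -1.5 -0.6")

```text
clock: 16.1
ee_pos: [446.2, -220.3, 111.4]
tool_rot: [[-0.989, -0.149, 0.01], [-0.149, 0.989, -0.007], [-0.009, -0.009, -1.0]]
wrist_force: [-0.4, -0.3, -1.5]
gripper_width: 25.0
```

```bash
python3 -c "
from h import *
st(); plan([447,-219.5,75],down(188.6),5)"
```

```text
t 16.1 ee [ 446.2 -220.3  111.4] x [-0.989 -0.149 -0.009] z [ 0.01  -0.007 -1.   ] q [-0.61  0.36 -0.46  0.74 -0.   -0.75] F [-0.4 -0.3 -1.5] w 24.995501187648465
-0.0001 0.0002 0.0073 -0.1 0.1 -0.01; -0.0001 0.0002 0.0073 -0.1 0.1 -0.01; -0.0001 0.0002 0.0073 -0.1 0.1 -0.01; -0.0001 0.0002 0.0073 -0.1 0.1 -0.01; -0.0002 0.0001 0.0073 -0.1 0.1 -0.01
step mm 7.3 deg 0.14
```

send_rows(increments="0 0 0.008 -0.1 0.1 0; 0 0 0.008 -0.1 0.1 0; 0 0 0.007 -0.1 0.1 0; 0 0 0.007 -0.1 0.1 0; 0 0 0 -0.1 0.1 0; 0 0 0 0 0 0")

```text
clock: 16.85
ee_pos: [446.8, -220.5, 80.1]
tool_rot: [[-0.989, -0.148, -0.002], [-0.148, 0.989, 0.001], [0.002, 0.001, -1.0]]
wrist_force: [0.2, 0.3, -0.1]
gripper_width: 24.9
```

```bash
python3 - <<'E'
from h import *
st(); plan([447,-219.6,58.5],down(188.6),4)
a=get_image("scene");b=get_image("wrist")
cv2.imwrite("pics/scene4.png",a)
s=read_state();q=np.array(s["ee_pos"]);M=np.array(s["tool_rot"]);mid=q+M@[1.2,0,11.6]
print("nose",proj("scene",mid-M[:,0]*92),"rear",proj("scene",mid+M[:,0]*82))
k=cv2.resize(a[130:205,275:375],(600,450),interpolation=cv2.INTER_CUBIC); 
cv2.imwrite("pics/m4.png",np.hstack([k,cv2.resize(b[50:350,255:388],(200,450))]))
E
```

```text
t 16.85 ee [ 446.8 -220.5   80.1] x [-0.989 -0.148  0.002] z [-0.002  0.001 -1.   ] q [-0.6   0.41 -0.48  0.69 -0.   -0.75] F [ 0.2  0.3 -0.1] w 24.92809615755786
-0.0001 0.0002 0.0054 0.01 -0.03 -0.02; -0.0001 0.0002 0.0054 0.01 -0.03 -0.02; -0.0001 0.0002 0.0054 0.01 -0.03 -0.02; -0.0001 0.0002 0.0054 0.01 -0.03 -0.02
step mm 5.4 deg 0.03
nose [[305.60668654 174.46276369]] rear [[345.51909473 154.73035849]]
```

View pics/m4.png

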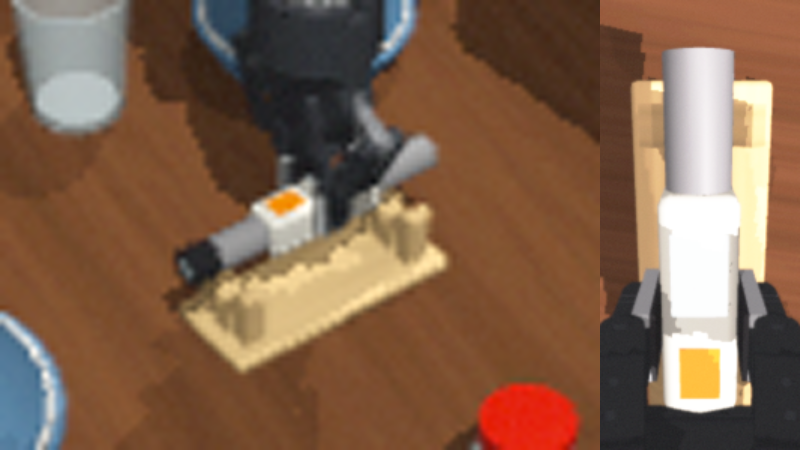

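The nose is at (307,174) and the rear at (346,155), both within about 1 px of the prediction. The wrist view shows the wand centred over the rest and parallel to it. Now I lower it.

send_rows(increments="0 0.0002 0.006 0 0 0; 0 0.0002 0.006 0 0 0; 0 0.0002 0.005 0 0 0; 0 0 0.003 0 0 0; 0 0 0.001 0 0 0; 0 0 0 0 0 0")

```text
clock: 17.7
ee_pos: [446.4, -219.8, 57.8]
tool_rot: [[-0.989, -0.148, -0.002], [-0.148, 0.989, 0.0], [0.002, 0.001, -1.0]]
wrist_force: [0.5, -0.4, -0.7]
gripper_width: 25.2
```

```bash
python3 -c "
from h import *
st()"
```

```text
t 17.7 ee [ 446.4 -219.8   57.8] x [-0.989 -0.148  0.002] z [-0.002  0.    -1.   ] q [-0.6   0.44 -0.5   0.63 -0.   -0.75] F [ 0.5 -0.4 -0.7] w 25.233442107224583
```

Force is unchanged at z 57.8, so I feel downwards in half-millimetre steps.

send_rows(increments="0 0 0.0007 0 0 0; 0 0 0.0007 0 0 0; 0 0 0 0 0 0")

```text
clock: 18.08
ee_pos: [446.5, -219.6, 57.5]
tool_rot: [[-0.989, -0.148, -0.001], [-0.148, 0.989, 0.0], [0.001, 0.001, -1.0]]
wrist_force: [-0.6, 1.1, 0.5]
gripper_width: 25.0
```

send_rows(increments="0 0 0.0007 0 0 0; 0 0 0.0007 0 0 0; 0 0 0 0 0 0")

```text
clock: 18.45
ee_pos: [446.5, -219.6, 57.3]
tool_rot: [[-0.989, -0.148, -0.001], [-0.148, 0.989, 0.0], [0.001, 0.0, -1.0]]
wrist_force: [-0.8, 1.1, 0.7]
gripper_width: 24.9
```

The seat is reached: the wrist now feels the wand's weight carried (z force −1.8 → +0.6 N). Release.

send_rows(increments="0 0 0 0 0 0; 0 0 0 0 0 0; 0 0 0 0 0 0; 0 0 0 0 0 0; 0 0 0 0 0 0; 0 0 0 0 0 0; 0 0 0 0 0 0; 0 0 0 0 0 0", grip=0)

```text
clock: 19.45
ee_pos: [447.1, -220.1, 57.2]
tool_rot: [[-0.989, -0.148, 0.0], [-0.148, 0.989, -0.001], [-0.0, -0.001, -1.0]]
wrist_force: [-0.2, -0.8, 0.3]
gripper_width: 85.2
```

send_rows(increments="0 0 -0.005 0 0 0; 0 0 -0.01 0 0 0; 0 0 -0.02 0 0 0; 0 0 -0.03 0 0 0; 0 0 -0.03 0 0 0; 0 0 -0.03 0 0 0; 0 0 -0.02 0 0 0; 0 0 0 0 0 0")

```text
clock: 20.45
ee_pos: [447.2, -220.0, 211.5]
tool_rot: [[-0.989, -0.148, 0.003], [-0.148, 0.989, -0.003], [-0.002, -0.003, -1.0]]
wrist_force: [-0.0, -0.1, -0.9]
gripper_width: 85.2
```

```bash
python3 - <<'E'
from h import *
st(); c=cam("wrist")
b=get_image("wrist");a=get_image("scene")
k=cv2.resize(a[130:205,275:375],(400,300),interpolation=cv2.INTER_CUBIC); w=cv2.resize(b[50:350,200:440],(240,300))
cv2.imwrite("pics/m5.png",np.hstack([k,w]))
T=down(188.6); mid=np.array([446,-219.7,45.6])
for n,cc in(("scene",cam("scene")),("wrist",c)): print(n,proj("",[mid-T[:,0]*92,mid+T[:,0]*82,mid-T[:,0]*40+[0,0,13],mid+T[:,0]*40+[0,0,13]],cc).round(1).tolist())
E
```

```text
t 20.45 ee [ 447.2 -220.   211.5] x [-0.989 -0.148 -0.002] z [ 0.003 -0.003 -1.   ] q [-0.6   0.26 -0.3   1.01 -0.   -0.75] F [-0.  -0.1 -0.9] w 85.15990485363285
scene [[305.8, 179.6], [345.2, 159.8], [318.0, 170.7], [336.1, 161.7]]
wrist [[322.2, 259.4], [322.3, 101.6], [322.3, 221.6], [322.3, 145.7]]
```

View pics/m5.png

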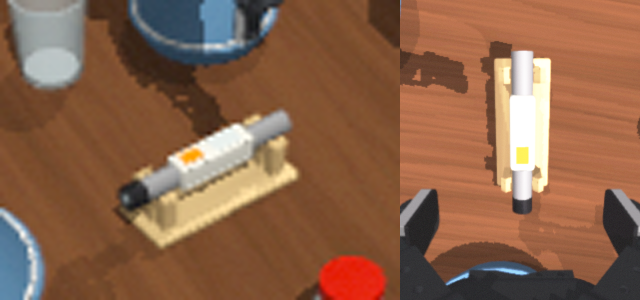

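The wand lies in both notches: handle ends are at rows 145 and 220 against 146 and 222 predicted, nose (307,179) and rear (347,160) in the scene against (306,180) and (345,160). The arm is clear, so I hand in.

```bash
python3 -c "
from plant import *
print(finish_job())"
```

```text
the job is handed in; nothing more can be done
None
```

The wand was aimed at the blue tagine's dot, held still, then laid in its rest and released. I handed the job in at about 20.5 s of the 54 s allowed; no verdict was reported.

- **Aim:** I held the wand on the dot for about 3 s. By my estimate the measuring point was within about 1 mm sideways and 2 mm in depth of the dot, and the scene picture agreed: the wand's axis ran into the dot's centre to within about 1 px. My dot estimates from different cameras were about 5 mm apart. The dot's facing direction is only known to about ±7°. Both are inside the limits.
- **Rest:** I located the rest by fitting its outline in three pictures. The fits agreed to about 3 mm, but one was poor because the gripper's shadow and fingers spoiled the outline.
- **Placing:** The wand was lowered until the rest carried its weight, then released. The last wrist and scene pictures show it in both notches and centred lengthwise, within about 2–3 px of the expected position. It looks level to that accuracy. The gripper was open, about 150 mm above, with no contact force. I saw no sign of either tagine or anything else being touched.

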